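Set the stop of a cabinetmaker's jig with its thumbwheel

TASK

One of the two stop jigs on the bench has a small steel marker clamped on its scale. Roll that jig's thumbwheel with a fingertip until its sliding stop is level with the marker, without touching the stop itself. Leave the other jig's setting alone.

Things in the scene. Friction and masses are not known exactly. Their poses are not given: they have to be found in the camera images.
- jig: jig to set, fixed: grey housing 96 x 71 mm, top 55 mm above the bench. Origin on the bench under the thumbwheel's centre; x along the rail to the stop, y to the scale, z up. Black knurled rubber wheel, radius 30, width 24 mm, axle along y, in a slot: only its crown shows, 68 mm above the bench over the origin. It is sprung: yields down, 2 N plus 1 N per mm, at most 7 mm; 3 to 5 mm grips well
- stop: that jig's steel stop, 40 x 36 x 14 mm with a dark pointer at mid-length, top 47 mm above the bench. Origin mid-length on the centre line, 28 mm up; axes as the jig's. It dips with the wheel. Dragging the wheel's crown to +x moves it to +x by the same length, to -x back; it stays. 25 to 80 mm short of the marker at first. One stroke, 18 mm before to 18 past the crown, gives 36 mm; repeat
- marker: dark steel marker, 14 mm along the rail, 20 wide, 39 tall, with a clamp screw on its outer side, fixed on the white scale strip of the jig to set (the other has none), 36 mm to +y of its centre line, 112 to 142 mm along x from its wheel. Origin under its middle, 12 mm above the bench; axes as the jig's. The stop passes beside it
- spare_stop: sliding stop of the other, identical jig, which has no marker; it must stay where it is. Origin, size and axes as for the first stop

How it is judged:
By the outcome, as a careful person would: the job done as asked, in the order asked, and still so for the second after the job is handed in, with the robot touching nothing.
It also fails if it takes over 32 s, if anything falls off the work surface, if the arm or the gripper's body presses on something with over 40 N, if the wrist force passes 120 N, or if a joint passes its speed limit or range.

ROBOT

A 7-joint arm with a two-finger parallel gripper is mounted at the origin on the work surface. World frame = base frame: x ahead of the robot, y to its left, z up, the work surface at z = 0. Lengths are in m, angles in rad, forces in N, time in s.
With the tool pointing down it reaches from about 0.425 to 0.925 m from the base axis. Payload 6.8 kg.
Tool frame: the origin (TCP) lies between the finger pads; the fingertips stand finger_overhang ahead of it and the grasp point (between the pads) lies 6 mm ahead of it (finger_overhang is the distance from the TCP to the fingertips, in m); z points along the fingers, y is the line along which they close (so a half turn about z gives the same grasp; the last joint's range is limited). The gripper opens to 85 mm and grips with 20 to 120 N. Pads are 22 mm wide; open, the fingers measure 114 mm over their backs; the gripper's body (76 mm by 85 mm) begins 54 mm behind the grasp point. The pads swing forward as they close: fully open they stand 13 mm farther back than shut.
Start: joints at [-1.409, 0.477, 0.022, 1.555, -0.011, 1.109, -0.083], TCP at [0.18, 0.651, 0.256] pointing down, gripper open.
Joint ranges: [-2.96, 2.96], [-0.34, 2.1], [-1.41, 1.46], [0.24, 2.44], [-1.37, 4.51], [0.17, 1.92], [-2.96, 2.96]. Speed limits (rad/s): [2.39, 2.39, 3.14, 3.14, 3.14, 3.14, 3.14].

INTERFACE

Orientations are given as a unit quaternion [w, x, y, z].
In Python, from station import * gives the robot as it stands.
- The arm moves only by the tool drive_tool, never from a script. Its argument "increments" is a list of rows, each an object of numbers: "claw": the finger opening in m, from 0 to 0.0854; "dx", "dy", "dz": the shift along the tool's x, y, z in m; "wx", "wy", "wz": the turn, a rotation vector about the tool's x, y, z in degrees. A call has 1 to 20 rows; each row shifts and turns the commanded pose from where the row before left it, along the tool's axes as they then stand; what a row does not reach is not made up. A row lasts 1/8 s, in which the tool goes at most 62.5 mm and 10.7 degrees, less where a joint would pass 70% of its speed; a pose out of reach is approached as far as the arm can. A call with a gripper value outside its range is refused whole. The fingers move at their own pace and stop on an object; "newtons" is the grip in N (left out, the last holds). Time passes only in rows, so rows that do not move let the fingers close. It gives the time, the measured TCP pose, the force, the opening and the grip force at its end, in the units of the state.
- get_obs(): the state, without advancing time (a new reading comes with each control period).
- read_camera(name): name is "scene" or "top"; returns (picture, depth): 400x640x3 uint8, red, green, blue; 400x640 float32, m along the optical axis (not along the pixel's ray), 0 where there is no reading.
- calibration(name): a dict with "intrinsics" (3x3 intrinsics, pixels), "R" (3x3) and "t" (3): a world point X has camera coordinates R X + t. Camera axes: x right, y down, z forward; pixel columns grow to the right and rows downward; lengths in m; the calibration is good to about 2 mm. A picture is of the moment at which its call begins. calibration takes no time and is no camera call.
- hand_in(): hands the job in; it is judged then, once.
The state is a dict: "t": time; "q": joint angles; "joint_vel": joint speeds; "joint_torque": joint torques, N m; "eef_pos": TCP position; "tool_rot": TCP orientation; "contact_force": force on the tool from outside, world axes, zero at the start; "torque": the same for the moment, N m; "gripper_width": opening from 0.0 (shut) to 1.0 (fully open); "grasp_force": force on a finger pad.
Only numpy, scipy, OpenCV 4.12 (cv2) and the standard library are available. Lean on these libraries where they do the work, as an engineer would, in place of code of your own. Each camera call takes 0.05 s, during which the arm holds its last target. There are 200 camera calls.

## Working session

There is one attempt and no reset: what is moved stays moved. The work goes in short steps, Python scripts to look and compute and a tool call to move; the robot and the scene stay as the last step left them, time stands still between calls to the robot, and variables do not carry over. Pictures are saved under pics/ and viewed, at most 10 in all, crops included, and the job is handed in when it is done.

Besides the shell and the picture viewer there is one more tool, called after "Request:" as name([rows], argument=value, ...), one row to a line, values as JSON. drive_tool: Moves the arm, as the interface text tells. Its arguments: {"type":"object","properties":{"increments":{"type":"array","items":{"type":"object","properties":{"claw":{"type":"number"},"dx":{"type":"number"},"dy":{"type":"number"},"dz":{"type":"number"},"wx":{"type":"number"},"wy":{"type":"number"},"wz":{"type":"number"}}}},"newtons":{"type":"number"}},"required":["increments"]}

```bash
mkdir -p pics; ls; python3 - <<'E'
from station import *
import cv2,numpy as np
for n in("top","scene"):
    p,d=read_camera(n);cv2.imwrite(f"pics/{n}0.png",p[:,:,::-1]);np.savez(f"{n}0.npz",p=p,d=d)
    c=calibration(n);print(n,{k:np.round(v,3).tolist() for k,v in c.items()})
o=get_obs();print({k:np.round(v,3).tolist() for k,v in o.items()})
try: print(finger_overhang)
except Exception as e: print(e)
E
```

```text
pics
top {'intrinsics': [[478.886, 0.0, 321.628], [0.0, 478.886, 203.965], [0.0, 0.0, 1.0]], 'R': [[-0.004, -1.0, 0.009], [-0.997, 0.003, -0.078], [0.078, -0.009, -0.997]], 't': [0.004, 0.611, 0.885]}
scene {'intrinsics': [[486.339, 0.0, 318.873], [0.0, 486.339, 202.822], [0.0, 0.0, 1.0]], 'R': [[-0.649, 0.76, 0.009], [0.39, 0.343, -0.855], [-0.653, -0.551, -0.519]], 't': [0.38, -0.183, 1.325]}
{'t': 0.1, 'q': [-1.409, 0.478, 0.022, 1.556, -0.012, 1.109, -0.083], 'joint_vel': [-0.001, -0.003, 0.0, -0.001, 0.0, 0.001, 0.0], 'joint_torque': [0.005, -59.776, 1.614, -28.195, 0.013, 0.005, -0.0], 'eef_pos': [0.18, 0.65, 0.255], 'tool_rot': [-0.0, 0.134, 0.991, -0.001], 'contact_force': [-0.152, 0.301, -0.332], 'torque': [0.013, 0.021, -0.027], 'grasp_force': 0.0, 'gripper_width': 0.999}
0.025
```

View pics/top0.png

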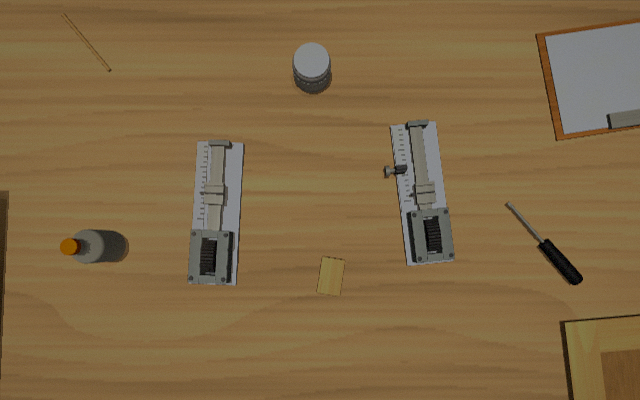

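View pics/scene0.png

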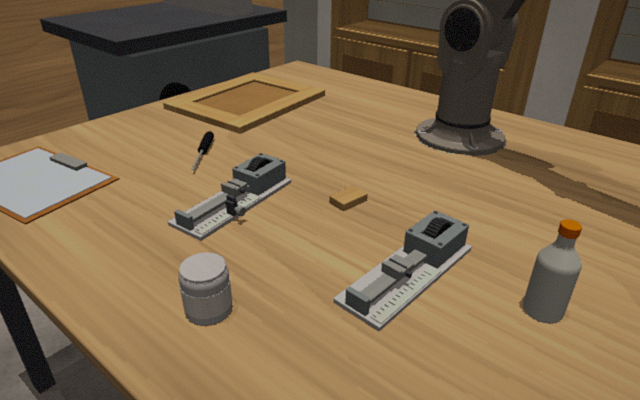

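The top view shows the jig to set on the right: wheel at about (433,236), stop at (424,192), and marker at (400,170). The left jig is the spare.

```bash
cat > h.py <<'E'
from station import *
import cv2,numpy as np
def ray(n,u,v,z):
    c=calibration(n);K,R,t=map(np.array,(c["intrinsics"],c["R"],c["t"]))
    o=-R.T@t; d=R.T@np.linalg.inv(K)@np.array([u,v,1.]); return o+d*(z-o[2])/d[2]
def proj(n,X):
    c=calibration(n);K,R,t=map(np.array,(c["intrinsics"],c["R"],c["t"]))
    x=K@(R@np.array(X)+t); return x[:2]/x[2]
E
python3 - <<'E'
from h import *
p=np.load("top0.npz")["p"]
a=cv2.resize(p[112:272,375:465],None,fx=6,fy=6,interpolation=cv2.INTER_CUBIC)[:,:,::-1]
a=np.clip(a.astype(float)*1.7,0,255).astype(np.uint8)
cv2.imwrite("pics/c1.png",cv2.rotate(a,cv2.ROTATE_90_CLOCKWISE)[:600,:800] if 0 else a[:600])
b=cv2.resize(p[112:272,375:465],None,fx=5,fy=5,interpolation=cv2.INTER_CUBIC)[:,:,::-1]
b=np.clip(b.astype(float)*1.7,0,255).astype(np.uint8)
b=cv2.rotate(b,cv2.ROTATE_90_CLOCKWISE);cv2.imwrite("pics/c1.png",b);print(b.shape)
# white scale plate
h=cv2.cvtColor(p,cv2.COLOR_RGB2HSV);print(h[140,397],h[220,402],h[250,412],h[236,433],h[215,415])
g=p.astype(int); dark=((g.max(2)<45)).astype(np.uint8); dark[:, :415]=0;dark[:,450:]=0;dark[:212]=0;dark[262:]=0
n,l,s,c=cv2.connectedComponentsWithStats(dark)
for i in range(1,n):
    if s[i,4]>20: print(s[i],c[i])
E
```

```text
(450, 800, 3)
[ 60   7 140] [106  20 142] [25 53 29] [39 34 53] [40 15 51]
[423 216  19  37 487] [432.51334702 234.61601643]
```

View pics/c1.png

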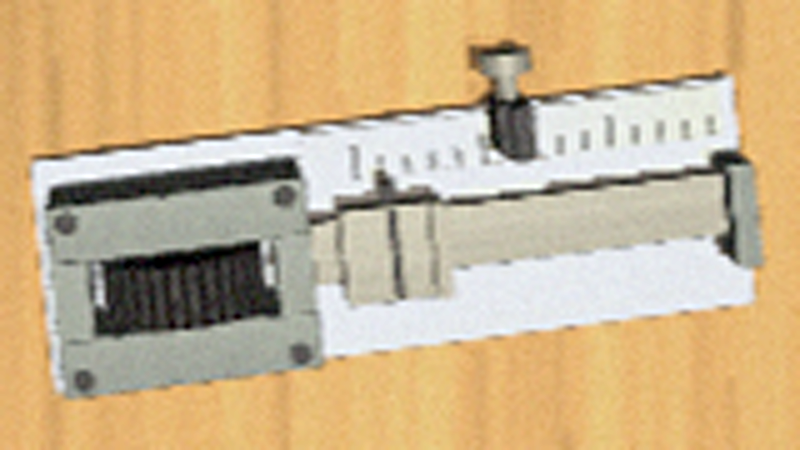

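The enlarged crop shows the wheel centre at about (189,289), the stop's pointer line from (392,210) to (402,295), and the marker body at columns 490–535. Next I'll turn these into world coordinates.

```bash
python3 - <<'E'
from h import *
P=lambda c,r,z:ray("top",375+(r+.5)/5-.5,272-(c+.5)/5-.5,z)
f=lambda a:np.round(np.array(a)*1000,1)
e1=P(728,75,.012)-P(33,158,.012);e2=P(753,302,.012)-P(325,358,.012)
for e in(e1,e2):print("yaw",np.degrees(np.arctan2(e[1],e[0])),np.linalg.norm(e))
hc=[P(48,207,.055),P(300,180,.055),P(322,358,.055),P(65,397,.055)]
print("housing",f(hc),f(np.mean(hc,0)))
for a,b in((0,1),(3,2)):
    e=hc[b]-hc[a];print(np.degrees(np.arctan2(e[1],e[0])),np.linalg.norm(e))
w=P(189,289,.064);print("wheel",f(w))
for yaw in np.radians([5.5,6.5,7.5]):
    x=np.array([np.cos(yaw),np.sin(yaw),0]);y=np.array([-x[1],x[0],0])
    for n,q in(("ptrline",P(397,252,.047)),("stop",P(397,248,.047)),("mark",P(514,125,.051)),("hous",np.mean(hc,0))):
        print(n,f([(q-w)@x,(q-w)@y]))
E
```

```text
yaw 5.868127999815644 0.2707705972294019
yaw 6.0875929439214085 0.1686670463261717
housing [[ 502.6 -169.6   55. ]
 [ 594.4 -161.4   55. ]
 [ 602.3 -227.1   55. ]
 [ 508.4 -239.    55. ]] [ 551.9 -199.3   55. ]
5.073291396567324 0.09222988586888159
7.269047871889844 0.09464869595488572
wheel [ 553.5 -198.4   64. ]
ptrline [77.8  0.5]
stop [78.  2.]
mark [125.5  43.4]
hous [-1.7 -0.7]
ptrline [77.8 -0.8]
stop [78.   0.7]
mark [126.2  41.2]
hous [-1.7 -0.7]
ptrline [77.8 -2.2]
stop [78.  -0.7]
mark [126.9  39. ]
hous [-1.7 -0.6]
```

Plan: the jig's yaw is about 6.3° and its wheel is near (0.553,-0.199). The stop is about 48 mm short of the marker. I'll rotate the tool, close the claw and approach.

Request:
drive_tool([
  {"claw": 0,"wz": -7.25},
  {"claw": 0,"wz": -7.25},
  {"claw": 0,"wz": -7.2},
  {"dx": -0.04,"dy": -0.045},
  {"dx": -0.04,"dy": -0.045},
  {"dx": -0.04,"dy": -0.045},
  {"dx": -0.04,"dy": -0.045},
  {"dx": -0.04,"dy": -0.045},
  {"dx": -0.04,"dy": -0.045},
  {"dx": -0.037,"dy": -0.045},
])

```text
schema error: expected keys claw, dx, dy, dz, wx, wy, wz
```

```bash
python3 - <<'E'
from h import *
o=get_obs();print({k:np.round(o[k],3).tolist() for k in("t","q","eef_pos","tool_rot","gripper_width")},finger_overhang)
E
```

```text
{'t': 0.1, 'q': [-1.409, 0.478, 0.022, 1.556, -0.012, 1.109, -0.083], 'eef_pos': [0.18, 0.65, 0.255], 'tool_rot': [-0.0, 0.134, 0.991, -0.001], 'gripper_width': 0.999} 0.025
```

All keys are needed in every row.

Request:
drive_tool([
  {"claw": 0,"dx": 0,"dy": 0,"dz": 0,"wx": 0,"wy": 0,"wz": -7.25},
  {"claw": 0,"dx": 0,"dy": 0,"dz": 0,"wx": 0,"wy": 0,"wz": -7.25},
  {"claw": 0,"dx": 0,"dy": 0,"dz": 0,"wx": 0,"wy": 0,"wz": -7.2},
  {"claw": 0,"dx": -0.04,"dy": -0.045,"dz": 0,"wx": 0,"wy": 0,"wz": 0},
  {"claw": 0,"dx": -0.04,"dy": -0.045,"dz": 0,"wx": 0,"wy": 0,"wz": 0},
  {"claw": 0,"dx": -0.04,"dy": -0.045,"dz": 0,"wx": 0,"wy": 0,"wz": 0},
  {"claw": 0,"dx": -0.04,"dy": -0.045,"dz": 0,"wx": 0,"wy": 0,"wz": 0},
  {"claw": 0,"dx": -0.04,"dy": -0.045,"dz": 0,"wx": 0,"wy": 0,"wz": 0},
  {"claw": 0,"dx": -0.04,"dy": -0.045,"dz": 0,"wx": 0,"wy": 0,"wz": 0},
  {"claw": 0,"dx": -0.037,"dy": -0.045,"dz": 0,"wx": 0,"wy": 0,"wz": 0},
])

```text
t: 1.35
eef_pos: [0.4907, 0.3659, 0.256]
tool_rot: [-0.0, -0.054, 0.999, -0.0]
contact_force: [0.1, 0.5, -0.2]
gripper_width: 0.002
grasp_force: 0.0
```

```bash
python3 - <<'E'
from h import *
o=get_obs();print({k:np.round(o[k],3).tolist() for k in("t","q","eef_pos","tool_rot","gripper_width")},finger_overhang)
E
```

```text
{'t': 1.35, 'q': [-0.79, 0.374, 0.062, 1.716, -0.026, 1.053, 0.96], 'eef_pos': [0.491, 0.366, 0.256], 'tool_rot': [-0.0, -0.054, 0.999, -0.0], 'gripper_width': 0.002} 0.025
```

Request:
drive_tool([
  {"claw": 0,"dx": 0.0018,"dy": -0.0568,"dz": 0,"wx": 0,"wy": 0,"wz": 0},
  {"claw": 0,"dx": 0.0018,"dy": -0.0568,"dz": 0,"wx": 0,"wy": 0,"wz": 0},
  {"claw": 0,"dx": 0.0018,"dy": -0.0568,"dz": 0,"wx": 0,"wy": 0,"wz": 0},
  {"claw": 0,"dx": 0.0018,"dy": -0.0568,"dz": 0,"wx": 0,"wy": 0,"wz": 0},
  {"claw": 0,"dx": 0.0018,"dy": -0.0568,"dz": 0,"wx": 0,"wy": 0,"wz": 0},
  {"claw": 0,"dx": 0.0018,"dy": -0.0568,"dz": 0,"wx": 0,"wy": 0,"wz": 0},
  {"claw": 0,"dx": 0.0018,"dy": -0.0568,"dz": 0,"wx": 0,"wy": 0,"wz": 0},
  {"claw": 0,"dx": 0.0018,"dy": -0.0568,"dz": 0,"wx": 0,"wy": 0,"wz": 0},
  {"claw": 0,"dx": 0.0018,"dy": -0.0568,"dz": 0,"wx": 0,"wy": 0,"wz": 0},
  {"claw": 0,"dx": 0.0018,"dy": -0.0568,"dz": 0,"wx": 0,"wy": 0,"wz": 0},
  {"claw": 0,"dx": 0,"dy": 0,"dz": 0.05,"wx": 0,"wy": 0,"wz": 0},
  {"claw": 0,"dx": 0,"dy": 0,"dz": 0.05,"wx": 0,"wy": 0,"wz": 0},
  {"claw": 0,"dx": 0,"dy": 0,"dz": 0.03,"wx": 0,"wy": 0,"wz": 0},
  {"claw": 0,"dx": 0,"dy": 0,"dz": 0,"wx": 0,"wy": 0,"wz": 0},
])

```text
t: 3.1
eef_pos: [0.5314, -0.1984, 0.124]
tool_rot: [-0.003, -0.054, 0.999, 0.001]
contact_force: [-0.5, -0.5, 0.5]
gripper_width: -0.002
grasp_force: 0.0
```

```bash
python3 - <<'E'
from h import *
o=get_obs();print({k:np.round(o[k],4).tolist() for k in("t","q","eef_pos","tool_rot","contact_force")})
p,d=read_camera("scene")
a=cv2.resize(p[130:250,150:310],None,fx=5,fy=5,interpolation=cv2.INTER_CUBIC)[:,:,::-1]
cv2.imwrite("pics/s1.png",np.clip(a.astype(float)*1.7,0,255).astype(np.uint8))
E
```

```text
{'t': 3.1, 'q': [0.021, 0.4788, 0.2915, 1.941, -0.194, 0.7543, 2.104], 'eef_pos': [0.5314, -0.1984, 0.124], 'tool_rot': [-0.0027, -0.0544, 0.9985, 0.0007], 'contact_force': [-0.4764, -0.4521, 0.5208]}
```

View pics/s1.png

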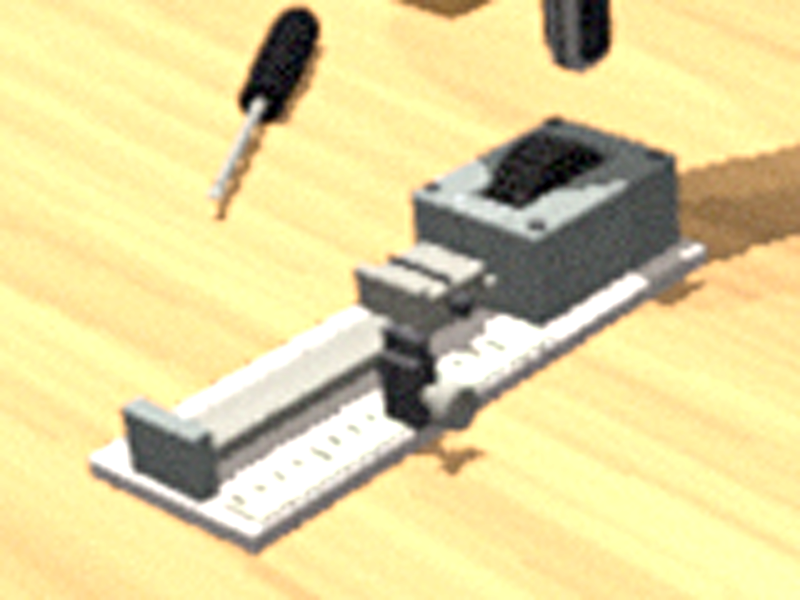

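The view shows the fingertip above and behind the wheel at (577,65), the stop at (420,280), and the marker at (405,375). I'll shift slightly and press.

Request:
drive_tool([
  {"claw": 0,"dx": -0.004,"dy": -0.002,"dz": 0.01,"wx": 0,"wy": 0,"wz": 0},
  {"claw": 0,"dx": 0,"dy": 0,"dz": 0.01,"wx": 0,"wy": 0,"wz": 0},
  {"claw": 0,"dx": 0,"dy": 0,"dz": 0.008,"wx": 0,"wy": 0,"wz": 0},
  {"claw": 0,"dx": 0,"dy": 0,"dz": 0.004,"wx": 0,"wy": 0,"wz": 0},
  {"claw": 0,"dx": 0,"dy": 0,"dz": 0.003,"wx": 0,"wy": 0,"wz": 0},
  {"claw": 0,"dx": 0,"dy": 0,"dz": 0,"wx": 0,"wy": 0,"wz": 0},
  {"claw": 0,"dx": 0,"dy": 0,"dz": 0,"wx": 0,"wy": 0,"wz": 0},
])

```text
t: 4.03
eef_pos: [0.5375, -0.2005, 0.0915]
tool_rot: [0.0, -0.054, 0.999, 0.0]
contact_force: [-1.2, 1.8, 2.1]
gripper_width: 0.002
grasp_force: 1.2
```

Request:
drive_tool([
  {"claw": 0,"dx": 0,"dy": 0,"dz": 0.003,"wx": 0,"wy": 0,"wz": 0},
  {"claw": 0,"dx": 0,"dy": 0,"dz": 0,"wx": 0,"wy": 0,"wz": 0},
  {"claw": 0,"dx": -0.004,"dy": 0,"dz": 0,"wx": 0,"wy": 0,"wz": 0},
  {"claw": 0,"dx": -0.004,"dy": 0,"dz": 0,"wx": 0,"wy": 0,"wz": 0},
  {"claw": 0,"dx": -0.004,"dy": 0,"dz": 0,"wx": 0,"wy": 0,"wz": 0},
  {"claw": 0,"dx": -0.004,"dy": 0,"dz": 0,"wx": 0,"wy": 0,"wz": 0},
])

```text
t: 4.78
eef_pos: [0.5542, -0.1988, 0.0888]
tool_rot: [0.001, -0.055, 0.999, -0.0]
contact_force: [-0.9, 1.4, 6.0]
gripper_width: -0.001
grasp_force: 2.9
```

Good grip, about 6 N. I'll continue the stroke, lift, go back to the start side and look.

Request:
drive_tool([
  {"claw": 0,"dx": -0.004,"dy": 0,"dz": 0,"wx": 0,"wy": 0,"wz": 0},
  {"claw": 0,"dx": -0.004,"dy": 0,"dz": 0,"wx": 0,"wy": 0,"wz": 0},
  {"claw": 0,"dx": -0.004,"dy": 0,"dz": 0,"wx": 0,"wy": 0,"wz": 0},
  {"claw": 0,"dx": -0.004,"dy": 0,"dz": 0,"wx": 0,"wy": 0,"wz": 0},
  {"claw": 0,"dx": 0,"dy": 0,"dz": 0,"wx": 0,"wy": 0,"wz": 0},
  {"claw": 0,"dx": 0,"dy": 0,"dz": -0.01,"wx": 0,"wy": 0,"wz": 0},
  {"claw": 0,"dx": 0,"dy": 0,"dz": -0.02,"wx": 0,"wy": 0,"wz": 0},
  {"claw": 0,"dx": 0.04,"dy": 0,"dz": -0.02,"wx": 0,"wy": 0,"wz": 0},
  {"claw": 0,"dx": 0.055,"dy": 0,"dz": -0.03,"wx": 0,"wy": 0,"wz": 0},
  {"claw": 0,"dx": 0,"dy": 0,"dz": 0,"wx": 0,"wy": 0,"wz": 0},
])

```text
t: 6.02
eef_pos: [0.4716, -0.2091, 0.1709]
tool_rot: [0.001, -0.052, 0.999, -0.0]
contact_force: [0.3, -0.3, 0.7]
gripper_width: 0.003
grasp_force: 0.0
```

```bash
python3 - <<'E'
from h import *
for n,(r0,r1,c0,c1),k in(("top",(112,272,375,465),5),("scene",(150,250,160,290),6)):
    p,d=read_camera(n);np.savez(f"{n}1.npz",p=p,d=d)
    a=cv2.resize(p[r0:r1,c0:c1],None,fx=k,fy=k,interpolation=cv2.INTER_CUBIC)[:,:,::-1]
    if n=="top":a=cv2.rotate(a,cv2.ROTATE_90_CLOCKWISE)
    cv2.imwrite(f"pics/{n}1.png",np.clip(a.astype(float)*1.7,0,255).astype(np.uint8))
E
```

```text
(no output)
```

View pics/top1.png

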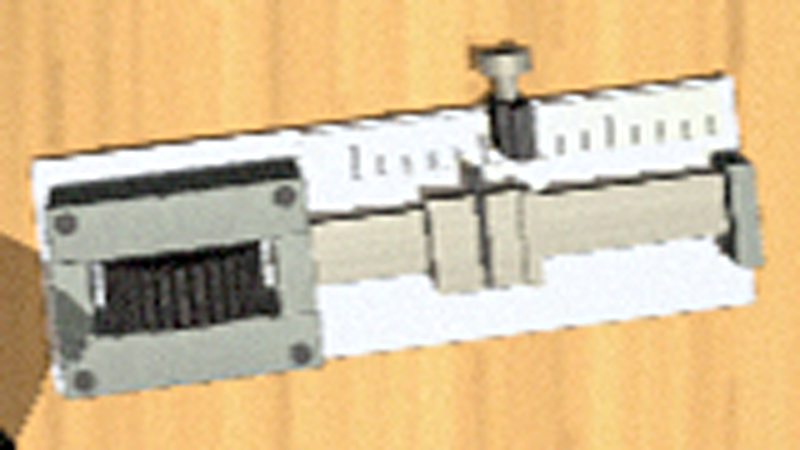

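View pics/scene1.png

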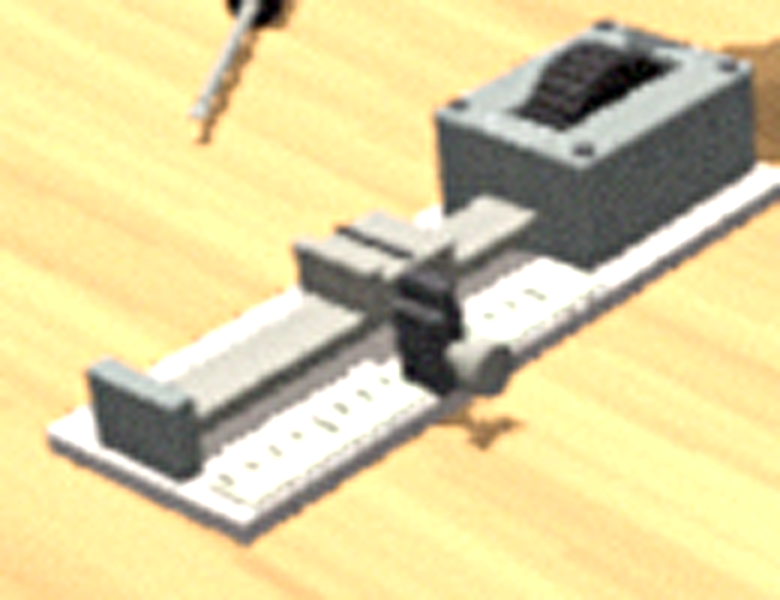

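The pointer line is now at about column 487 in the top crop, against the marker at 490–535. I'll measure the remaining gap from profiles sampled along the rail.

```bash
cat > prof.py <<'E'
from h import *
yaw=np.radians(6.3);X=np.array([np.cos(yaw),np.sin(yaw),0]);Y=np.array([-X[1],X[0],0]);w=np.array([.5535,-.1984,0])
def prof(n,p,ys,z,xs):
    g=cv2.GaussianBlur(p,(0,0),.6).mean(2).astype(np.float32)
    uv=np.array([[proj(n,w+X*x+Y*y+[0,0,z]) for x in xs] for y in ys],np.float32)
    return cv2.remap(g,uv[...,0],uv[...,1],cv2.INTER_CUBIC).mean(0)
E
python3 - <<'E'
from prof import *
xs=np.arange(.085,.150,.0015)
for n in("top","scene"):
    p=np.load(n+"1.npz")["p"]
    s=prof(n,p,np.arange(-.012,.013,.003),.047,xs);m=prof(n,p,np.arange(.031,.045,.003),.051,xs)
    print(n);print(" ".join(f"{x*1000:.1f}:{a:.0f}/{b:.0f}" for x,a,b in zip(xs,s,m)))
# sanity: marker lateral extents by profile in y at x=126 
ys=np.arange(.01,.06,.002)
for n in("top","scene"):
    p=np.load(n+"1.npz")["p"];print(n," ".join(f"{y*1000:.0f}:{prof(n,p,[y],.051,np.arange(.121,.128,.002)).mean():.0f}" for y in ys))
E
```

```text
top
85.0:125/137 86.5:121/142 88.0:106/147 89.5:84/148 91.0:87/145 92.5:110/140 94.0:122/135 95.5:123/137 97.0:122/144 98.5:122/148 100.0:122/148 101.5:122/144 103.0:123/136 104.5:123/131 106.0:121/135 107.5:106/142 109.0:79/146 110.5:62/144 112.0:77/134 113.5:105/124 115.0:121/118 116.5:123/98 118.0:123/65 119.5:122/51 121.0:122/53 122.5:118/53 124.0:108/47 125.5:105/45 127.0:113/54 128.5:120/58 130.0:122/58 131.5:123/62 133.0:123/86 134.5:124/121 136.0:124/143 137.5:124/148 139.0:123/147 140.5:123/140 142.0:123/134 143.5:123/136 145.0:123/144 146.5:123/147 148.0:123/147 149.5:123/141
scene
85.0:119/110 86.5:124/111 88.0:131/110 89.5:137/111 91.0:143/109 92.5:147/108 94.0:149/107 95.5:148/107 97.0:145/107 98.5:141/108 100.0:138/108 101.5:135/109 103.0:135/108 104.5:135/108 106.0:135/103 107.5:135/99 109.0:132/90 110.5:123/82 112.0:108/72 113.5:91/65 115.0:77/58 116.5:77/55 118.0:90/52 119.5:109/51 121.0:124/52 122.5:132/55 124.0:135/58 125.5:135/62 127.0:133/65 128.5:127/63 130.0:113/56 131.5:95/48 133.0:77/39 134.5:63/35 136.0:57/32 137.5:59/34 139.0:65/39 140.5:73/47 142.0:78/53 143.5:85/56 145.0:88/55 146.5:95/53 148.0:101/53 149.5:113/52
top 10:115 12:117 14:116 16:105 18:63 20:68 22:108 24:139 26:144 28:117 30:68 32:53 34:49 36:47 38:46 40:48 42:50 44:52 46:51 48:37 50:32 52:66 54:87 56:92 58:93
scene 10:104 12:105 14:104 16:103 18:100 20:98 22:102 24:105 26:100 28:88 30:72 32:60 34:55 36:56 38:58 40:58 42:58 44:57 46:57 48:66 50:80 52:89 54:96 56:110 58:132
```

```bash
cat > dep.py <<'E'
from prof import *
def cloud(n,d):
    c=calibration(n);K,R,t=map(np.array,(c["intrinsics"],c["R"],c["t"]))
    v,u=np.mgrid[:400,:640];q=np.stack([(u-K[0,2])/K[0,0]*d,(v-K[1,2])/K[1,1]*d,d],-1).reshape(-1,3)[d.ravel()>0]
    P=(q-t)@R-w;return np.c_[P@X,P@Y,P[:,2]]*1000
def report(tag):
    for n in("top","scene"):
        P=cloud(n,np.load(n+tag+".npz")["d"])
        for nm,(x0,x1,y0,y1,z0,z1) in {"marktop":(105,150,22,52,47,56),"stoptop":(50,160,-22,22,43.5,51),"hous":(-60,60,-50,50,51,58)}.items():
            m=P[(P[:,0]>x0)&(P[:,0]<x1)&(P[:,1]>y0)&(P[:,1]<y1)&(P[:,2]>z0)&(P[:,2]<z1)]
            print(n,nm,len(m),"min",m.min(0).round(1),"max",m.max(0).round(1),"mean",m.mean(0).round(1)) if len(m) else print(n,nm,0)
E
python3 -c "
from dep import *
report('1')"
```

```text
top marktop 33 min [126.1  28.5  47.6] max [132.1  47.6  53.5] mean [129.3  37.7  49.7]
top stoptop 79 min [ 93.4 -19.6  43.5] max [132.3  15.5  48.6] mean [123.2  -2.2  45.3]
top hous 1487 min [-48.9 -37.6  51. ] max [46.8 34.  58. ] mean [-1.3 -1.1 53.8]
scene marktop 31 min [125.6  28.   47.3] max [133.1  47.1  53. ] mean [129.6  37.9  50.7]
scene stoptop 89 min [ 97.4 -20.8  43.5] max [133.4  16.6  50.8] mean [123.   -1.6  46.1]
scene hous 591 min [-50.8 -37.3  51. ] max [48.1 35.2 58. ] mean [ 6.4  4.5 55.1]
```

```bash
python3 -c "
from dep import *
for n in('top','scene'):
  P=cloud(n,np.load(n+'1.npz')['d'])
  for nm,y0,y1 in(('stop',-14,12),('mark',29,46)):
    print(n,nm)
    for x in range(84,142,3):
      m=P[(P[:,0]>=x)&(P[:,0]<x+3)&(P[:,1]>y0)&(P[:,1]<y1)&(P[:,2]>8)]
      z=np.sort(m[:,2]);print(x,len(z),z[[0,len(z)//4,len(z)//2,3*len(z)//4,-1]].round(0) if len(z) else '',end='; ')
    print()
"
```

```text
top stop
84 25 [10. 24. 25. 27. 29.]; 87 20 [ 8. 24. 26. 27. 29.]; 90 35 [ 8. 25. 26. 35. 43.]; 93 22 [38. 40. 41. 42. 44.]; 96 20 [37. 39. 40. 41. 42.]; 99 22 [37. 40. 41. 41. 44.]; 102 23 [38. 40. 40. 42. 44.]; 105 22 [38. 40. 41. 42. 44.]; 108 25 [38. 39. 40. 42. 45.]; 111 22 [40. 42. 43. 45. 47.]; 114 19 [38. 39. 40. 43. 44.]; 117 23 [38. 40. 41. 42. 43.]; 120 23 [38. 39. 40. 41. 43.]; 123 19 [37. 39. 41. 42. 43.]; 126 28 [37. 43. 45. 46. 49.]; 129 25 [ 9. 44. 45. 47. 47.]; 132 4 [43. 43. 46. 46. 46.]; 135 21 [ 9. 24. 26. 27. 30.]; 138 22 [ 8. 26. 27. 28. 29.]; 141 22 [ 9. 25. 27. 28. 29.]; 
top mark
84 8 [ 9. 10. 10. 11. 12.]; 87 10 [ 9. 10. 11. 13. 13.]; 90 9 [ 9.  9. 10. 11. 12.]; 93 10 [ 9. 10. 11. 11. 12.]; 96 9 [ 9. 10. 10. 12. 14.]; 99 11 [ 8. 10. 11. 13. 13.]; 102 11 [ 8.  9. 11. 11. 14.]; 105 10 [ 9.  9. 10. 10. 14.]; 108 10 [ 9. 11. 12. 13. 14.]; 111 11 [ 8.  9. 11. 12. 13.]; 114 11 [ 9.  9. 10. 12. 13.]; 117 8 [ 9. 10. 10. 11. 13.]; 120 27 [10. 12. 18. 33. 43.]; 123 15 [38. 39. 40. 41. 43.]; 126 20 [40. 46. 49. 50. 52.]; 129 15 [45. 48. 50. 51. 54.]; 132 9 [40. 41. 42.
[... 440 characters left out ...]
11. 42. 43. 45.]; 120 11 [ 9. 10. 11. 23. 44.]; 123 10 [10. 11. 11. 47. 48.]; 126 17 [ 9. 11. 47. 48. 49.]; 129 76 [ 9. 30. 37. 44. 49.]; 132 44 [ 9. 27. 34. 43. 51.]; 135 16 [10. 11. 23. 29. 30.]; 138 21 [ 9. 24. 29. 29. 30.]; 141 17 [10. 11. 23. 28. 29.]; 
scene mark
84 9 [ 9. 12. 12. 13. 13.]; 87 7 [ 9. 11. 12. 13. 14.]; 90 8 [ 9. 11. 12. 13. 14.]; 93 6 [ 8. 11. 13. 13. 13.]; 96 2 [13. 13. 13. 13. 13.]; 99 0 ; 102 0 ; 105 0 ; 108 0 ; 111 0 ; 114 0 ; 117 0 ; 120 1 [42. 42. 42. 42. 42.]; 123 2 [ 8.  8. 50. 50. 50.]; 126 9 [51. 51. 52. 52. 53.]; 129 26 [ 8. 42. 47. 50. 52.]; 132 44 [ 9. 23. 36. 43. 52.]; 135 65 [ 9. 17. 25. 34. 43.]; 138 8 [ 8. 11. 12. 14. 14.]; 141 10 [ 9. 11. 13. 13. 14.];
```

From depth, the marker (body 122–136, ridge centre about 129) sits about 17 mm ahead of the pointer (about 112). Next is a stroke of about 16 mm.

Request:
drive_tool([
  {"claw": 0,"dx": -0.038,"dy": 0.0008,"dz": 0.01,"wx": 0,"wy": 0,"wz": 0},
  {"claw": 0,"dx": -0.0366,"dy": 0.0008,"dz": 0.03,"wx": 0,"wy": 0,"wz": 0},
  {"claw": 0,"dx": 0,"dy": 0,"dz": 0.024,"wx": 0,"wy": 0,"wz": 0},
  {"claw": 0,"dx": 0,"dy": 0,"dz": 0.008,"wx": 0,"wy": 0,"wz": 0},
  {"claw": 0,"dx": 0,"dy": 0,"dz": 0.005,"wx": 0,"wy": 0,"wz": 0},
  {"claw": 0,"dx": 0,"dy": 0,"dz": 0.005,"wx": 0,"wy": 0,"wz": 0},
  {"claw": 0,"dx": 0,"dy": 0,"dz": 0,"wx": 0,"wy": 0,"wz": 0},
  {"claw": 0,"dx": 0,"dy": 0,"dz": 0,"wx": 0,"wy": 0,"wz": 0},
])

```text
t: 7.12
eef_pos: [0.5501, -0.1972, 0.0878]
tool_rot: [0.001, -0.055, 0.999, 0.0]
contact_force: [-0.1, 3.1, 6.1]
gripper_width: 0.0
grasp_force: 3.4
```

Request:
drive_tool([
  {"claw": 0,"dx": -0.004,"dy": 0,"dz": 0,"wx": 0,"wy": 0,"wz": 0},
  {"claw": 0,"dx": -0.004,"dy": 0,"dz": 0,"wx": 0,"wy": 0,"wz": 0},
  {"claw": 0,"dx": -0.004,"dy": 0,"dz": 0,"wx": 0,"wy": 0,"wz": 0},
  {"claw": 0,"dx": -0.004,"dy": 0,"dz": 0,"wx": 0,"wy": 0,"wz": 0},
  {"claw": 0,"dx": 0,"dy": 0,"dz": 0,"wx": 0,"wy": 0,"wz": 0},
  {"claw": 0,"dx": 0,"dy": 0,"dz": 0,"wx": 0,"wy": 0,"wz": 0},
])

```text
t: 7.88
eef_pos: [0.5672, -0.1955, 0.0882]
tool_rot: [0.002, -0.055, 0.998, -0.0]
contact_force: [1.4, 2.4, 5.5]
gripper_width: -0.001
grasp_force: 2.7
```

Request:
drive_tool([
  {"claw": 0,"dx": 0,"dy": 0,"dz": -0.01,"wx": 0,"wy": 0,"wz": 0},
  {"claw": 0,"dx": 0,"dy": 0,"dz": -0.02,"wx": 0,"wy": 0,"wz": 0},
  {"claw": 0,"dx": 0.04,"dy": 0,"dz": -0.02,"wx": 0,"wy": 0,"wz": 0},
  {"claw": 0,"dx": 0.05,"dy": 0,"dz": -0.03,"wx": 0,"wy": 0,"wz": 0},
  {"claw": 0,"dx": 0,"dy": 0,"dz": 0,"wx": 0,"wy": 0,"wz": 0},
])

```text
t: 8.5
eef_pos: [0.4725, -0.2078, 0.1687]
tool_rot: [0.001, -0.052, 0.999, -0.0]
contact_force: [0.2, -0.4, 0.5]
gripper_width: -0.001
grasp_force: 0.0
```

```bash
cat > look.py <<'E'
from dep import *
import sys
tag=sys.argv[1]
A={}
for n in("top","scene"):
    L=[read_camera(n) for _ in range(6)]
    p=np.mean([a for a,_ in L],0);d=np.mean([b for _,b in L],0).astype(np.float32)
    np.savez(n+tag+".npz",p=p.astype(np.float32),d=d)
    P=cloud(n,d)
    def sel(x0,x1,y0,y1,z0,z1): return P[(P[:,0]>x0)&(P[:,0]<x1)&(P[:,1]>y0)&(P[:,1]<y1)&(P[:,2]>z0)&(P[:,2]<z1)]
    for nm,a in(("ridge",(115,145,29,46,46,55)),("body",(110,145,29,46,36,55)),("stop",(70,165,-14,12,36,50)),("stophi",(70,165,-14,12,43.5,50))):
        m=sel(*a);q=np.sort(m[:,0]);print(n,nm,len(q),q[[0,2,-3,-1]].round(1),"mid",((q[1]+q[-2])/2).round(1),"mean",q.mean().round(1))
        if nm=="stophi":print(np.histogram(q,np.arange(100,156,2)))
p=np.load("top"+tag+".npz")["p"]
xs=np.arange(.1,.156,.001)
s=prof("top",p,np.arange(-.012,.013,.002),.044,xs);m=prof("top",p,np.arange(.031,.045,.002),.044,xs)
print(" ".join(f"{x*1000:.0f}:{a:.0f}/{b:.0f}" for x,a,b in zip(xs,s,m)))
a=cv2.resize(p[125:220,375:465],None,fx=6,fy=6,interpolation=cv2.INTER_CUBIC)[:,:,::-1]
b=np.load("scene"+tag+".npz")["p"];b=cv2.resize(b[150:250,160:260],None,fx=6,fy=6,interpolation=cv2.INTER_CUBIC)[:,:,::-1]
cv2.imwrite(f"pics/top{tag}.png",np.clip(a*1.7,0,255).astype(np.uint8));cv2.imwrite(f"pics/scene{tag}.png",np.clip(b*1.7,0,255).astype(np.uint8))
E
python3 look.py 2
```

```text
top ridge 30 [126.3 126.5 131.8 132.3] mid 129.2 mean 129.2
top body 67 [122.5 122.6 135.8 136.4] mid 129.4 mean 128.6
top stop 294 [110.  110.1 149.6 150.1] mid 129.9 mean 129.9
top stophi 47 [128.7 129.7 149.6 150.1] mid 139.4 mean 145.5
(array([ 0,  0,  0,  0,  0,  0,  0,  0,  0,  0,  0,  0,  0,  0,  3,  1,  0,
        0,  0,  0,  0,  1, 12, 16, 13,  1,  0]), array([100, 102, 104, 106, 108, 110, 112, 114, 116, 118, 120, 122, 124,
       126, 128, 130, 132, 134, 136, 138, 140, 142, 144, 146, 148, 150,
       152, 154]))
scene ridge 29 [126.  126.1 131.8 132.2] mid 129.0 mean 130.0
scene body 66 [126.  126.1 135.8 136.2] mid 131.0 mean 132.3
scene stop 159 [110.3 110.3 149.7 150.3] mid 130.0 mean 134.3
scene stophi 56 [112.5 127.6 149.6 150.3] mid 138.5 mean 141.9
(array([ 0,  0,  0,  0,  0,  0,  1,  0,  0,  0,  0,  0,  0,  2,  6,  8,  0,
        0,  0,  0,  0,  3,  7,  5, 23,  1,  0]), array([100, 102, 104, 106, 108, 110, 112, 114, 116, 118, 120, 122, 124,
       126, 128, 130, 132, 134, 136, 138, 140, 142, 144, 146, 148, 150,
       152, 154]))
100:123/148 101:123/147 102:123/145 103:123/141 104:120/138 105:111/138 106:94/141 107:75/144 108:71/147 109:84/148 110:104/148 111:117/145 112:124/141 113:123/133 114:123/128 115:122/123 116:122/116 117:122/100 118:122/75 119:122/50 120:122/40 121:122/41 122:122/48 123:122/53 124:123/52 125:118/47 126:108/46 127:91/49 128:74/55 129:70/58 130:82/58 131:99/57 132:113/59 133:121/67 134:123/87 135:122/110 136:122/131 137:122/143 138:122/149 139:122/148 140:118/148 141:110/144 142:102/140 143:99/137 144:103/137 145:112/140 146:119/144 147:121/147 148:121/147 149:121/147 150:121/146 151:122/141 152:122/137 153:122/135 154:121/136 155:121/140
```

View pics/top2.png

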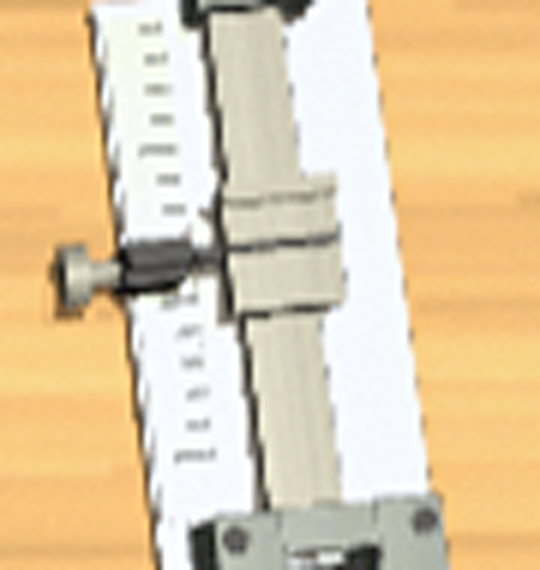

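View pics/scene2.png

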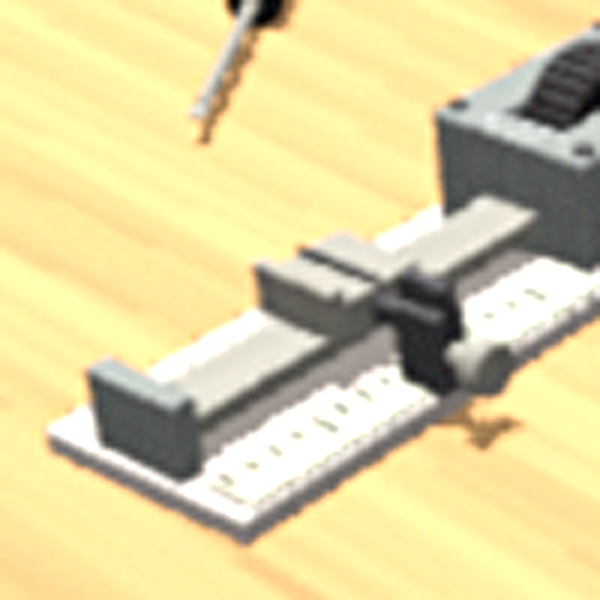

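The pictures show the pointer line at about (280,243) running into the pointer tab at (207,257) and the marker body at (155,262), so they are almost level. I'll check the yaw to resolve the last bit.

```bash
python3 - <<'E'
from dep import *
p=np.load("top2.npz")["p"];xs=np.arange(.120,.138,.0005)
ys=np.arange(-.013,.014,.002);c=[]
for y in ys:
    s=prof("top",p,[y],.0445,xs);k=np.clip(118-s,0,None);c.append((k*xs).sum()/k.sum()*1000)
f=np.polyfit(ys*1000,c,1);print(np.round(c,1),"slope deg",np.degrees(f[0]),"at 0",f[1],"at 36",np.polyval(f,36))
# housing-slot/plate: white-plate edge yaw & stop rear edge
xs=np.arange(.100,.115,.0005);c=[]
for y in ys:
    s=prof("top",p,[y],.042,xs);k=np.clip(118-s,0,None);c.append((k*xs).sum()/k.sum()*1000)
f=np.polyfit(ys*1000,c,1);print("rear",np.round(c,1),np.degrees(f[0]))
P=cloud("top",np.load("top2.npz")["d"])
r=P[(P[:,0]>-60)&(P[:,0]<60)&(abs(P[:,1])<50)&(P[:,2]>49)&(P[:,2]<60)]
print("housing yaw corr",cv2.minAreaRect(r[:,:2].astype(np.float32)))
r=P[(P[:,0]>-70)&(P[:,0]<240)&(abs(P[:,1])<60)&(P[:,2]>5)]
print(cv2.minAreaRect(r[:,:2].astype(np.float32)))
E
```

```text
[128.4 128.5 128.5 128.5 128.7 128.9 129.1 128.9 128.7 128.7 128.8 128.7
 128.6 129. ] slope deg 0.7310941111586119 at 0 128.712041122069 at 36 129.17140109980872
rear [108.1 107.7 107.6 108.  108.1 108.2 108.2 108.1 108.  107.7 107.7 108.
 108.1 105.6] -1.8889697388124422
housing yaw corr ((-1.0390129089355469, -1.9720039367675781), (71.00254821777344, 95.79609680175781), 89.82424926757812)
((84.69538879394531, 0.24375534057617188), (119.32070922851562, 309.3566589355469), 89.99674987792969)
```

Both views put the stop within about 0.6 mm of the marker, which is at the limit of measurement. The spare jig was not touched and the tool is clear, so I'm handing in.

```bash
python3 -c "
from station import *
print(hand_in())"
```

```text
the job is handed in; nothing more can be done
None
```

I rolled the marked jig's thumbwheel until its stop was level with the marker, within about 0.6 mm by both cameras, touched neither stop, and handed the job in after about 9 s of the 32 s allowed.

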